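# Feed a steel strip under the drag spring of a deburring jig

### The job

A plasma-cut steel strip lies on the white sprung plate of the deburring jig, a little off the fence. With your fingertips push its long edge square against the long fence, then press it down hard so that the sprung plate sinks, and slide it along the fence, in under the steel bridge and the blue drag spring, until it meets the end stop and the plate snaps up again behind its tail. Only push and press it: never pick the strip up, leave everything else where it is, and finish clear of the jig.

Things in the scene. Friction and masses are not known exactly. Their poses are not given: they have to be found in the camera images.
- jig: Grey-painted steel deburring jig fixed to the table, base 272 x 90 mm. Origin: on the table top (z 0) under the bridge's front face, on the channel's centre line; x = feed direction towards the end stop, y towards the fence, z up. Other entries give mm in this frame. Base: x -182 to 90, y -48 to 42; its top, the bed, at z 14. Bed, plate and spring are smooth, friction 0.15.
- slot (a point): Slot under the steel bridge: point on the bed at its entry, jig (0, 0, 14). The bridge is a fixed bar across the channel, x 0 to 12, underside z 22.5, top z 27.5, screw heads to z 33. The slot is 8.5 mm high and 38 mm wide. From x 0 to 84 a low rail (face y -19.5, top z 19) guides the edge away from the fence, with a slanting lead-in from x -24.
- fence_face (a point): Foot of the fence's guiding face beside the loading bay, jig (-90, 18.5, 14). The fence is a steel bar along x from -174 to 84, guiding face at y 18.5, top at z 24 (screw heads to 27), 12.5 mm thick. The loading bay (x below -24) is open on the side away from the fence.
- stop_face (a point): Foot of the end stop's face, jig (72, 0, 14); the stop's top is at z 22. The strip is home when its leading end meets this face.
- plate_front (a point): Point on the bed below the front edge of the white sprung lift plate, jig (-49, 0, 14). The plate fills x -150 to -49, y -21 to 16.5. A fingertip pressing the strip when it comes home must stand between this edge and the bridge.
- strip: Dark steel strip to feed, 118 x 36 x 6 mm, 0.2 kg. Origin: centre of its underside; its x axis points to the tail (against jig x), z up. The hole is in the leading end. Starts on the raised plate: underside z 20, top z 26, leading end 10 to 35 mm short of the bridge, long edge 6 to 10 mm off the fence, turned up to 0.06 rad. Raised, it butts on the bridge; pressed flat (top z 20.8) it goes under.
- strip_top (a point): Centre of the strip's top face, 6 mm above its origin. With the strip home this lies at jig x 10 to 13, y 0.5, z 20, and its tail at x -49 to -46. Pressed with 15 to 20 N about 20 mm ahead of its tail, the strip stays level and goes along with the fingertip; the tip then stands clear of plate and bridge when the strip comes home.
- lift_plate (a joint): White lift plate, stays level, moves straight down: 0 = up (top at z 20, 6 mm over the bed), 0.0052 m = fully down (0.8 mm over the bed). Its spring pushes up with 7 N when up, 10 N when down. Once the strip's tail has passed its front edge it snaps up behind the tail and keeps the strip from sliding back.
- drag_spring (a joint): Blue leaf spring, 24 mm wide, fixed to the bridge, trailing in the feed direction down to its toe at jig x 45, 3 mm over the bed. Value: its upward bend in rad, 0 at rest, about 0.08 when it rides on the strip, pressing down with about 5 N.
- file: Bystander: flat file with wooden handle, 310 x 27 x 28 mm. Origin: centre of its underside.
- finished: Bystander: stack of finished strips, 120 x 47 x 24 mm. Origin: centre of its underside.
- grinder: Bystander: die grinder, 274 x 38 x 56 mm. Origin: centre of its underside.
- tape_measure: Bystander: yellow tape measure, 36 x 68 x 62 mm. Origin: centre of its underside.
Mind the look-alikes: they are no part of the job. Leave any red look-alike of the strip alone.

How it is judged:
By the outcome, as a careful person would: the job done as asked, in the order asked, and still so for the second after the job is handed in, with the robot touching nothing.
It also fails if it takes over 58 s, if anything falls off the work surface, if the arm or the gripper's body presses on something with over 40 N, if the wrist force passes 120 N, or if a joint passes its speed limit or range.

### The arm

A 6-joint arm with a two-finger parallel gripper is mounted at the origin on a cart in front of the work surface, level with it; the furniture and walls round the work are solid. World frame = base frame: x ahead of the robot, y to its left, z up, the work surface at z = 0. Lengths are in m, angles in rad, forces in N, time in s.
With the tool pointing down it reaches from about 0.2 to 0.875 m from the base axis. Payload 3.4 kg.
Tool frame: the origin (TCP) lies between the finger pads; the fingertips stand 25 mm ahead of it and the grasp point (between the pads) lies 6 mm ahead of it (r.nose_length is the z of the fingertips in the tool frame, in m); z points along the fingers, x is the direction in which the jaws open and shut, and the axes are right-handed (so a half turn about z gives the same grasp; the last joint's range is limited). The gripper opens to 94 mm and grips with 3 to 60 N. Pads are 16 mm wide; open, the fingers measure 119 mm over their backs; the gripper's body (75 mm by 177 mm) begins 78 mm behind the grasp point.
Start: joints at [-1.379, 0.276, 1.505, -0, 1.361, -0.121], TCP at [0.177, -0.547, 0.23] pointing down, gripper open.
Joint ranges: [-2.89, 2.89], [-0.75, 2.08], [0.22, 2.7], [-1.18, 4.32], [0.11, 2.71], [-2.7, 2.7]. Speed limits (rad/s): [2.57, 2.57, 3.14, 3.14, 3.14, 3.14].

### API

Orientations are given as a unit quaternion [w, x, y, z].
In Python, from plant import r, gripper_to, inverse_kinematics, vision, models, telemetry gives the robot as it stands. Calls block until the motion is done:
- r.move_to(position, orientation): joint-space move of the TCP to a pose.
- r.move_l(position, rot=None, vel=0.15, guard=None): straight line of the TCP; rot=None keeps the orientation; vel is the mean speed in m/s. With guard (N) it stops when the force on the tool has changed by that much, and returns True; else False.
- r.movej(angles): joint-space move.
- gripper_to(opening, f_grip=None): finger opening in m; f_grip is the grip in N (None keeps the last); returns when the fingers have stopped.
- r.hold(seconds).
- inverse_kinematics(position, orientation): joint angles nearest the present ones, or None.
- vision.snapshot(name): name is "side" or "top"; returns the picture (420x560x3 uint8, red, green, blue); there is no depth.
- vision.get_calibration(name): a dict with "fx", "fy", "cx", "cy" (pixels), "position" and "orientation" of the camera in the world. Camera axes: x right, y down, z forward; pixel columns grow to the right and rows downward; lengths in m; the calibration is good to about 2 mm. A picture is of the moment at which its call begins. get_calibration takes no time and is no camera call.
A pose or a line that the arm cannot do raises r.PlanningError and nothing moves.
- r.sign_off(): hands the job in, once; it reports no verdict.
Trained networks look in the newest picture that a camera, given by its name, has taken for a name from the list of things; names that differ only in an ending like _2 or _b are one class to them, and where a whole thing is asked for, a point or a joint stands for the part that bears it (a point fixed in the world has none). Each returns a list of dicts, best first, with "score" (0 to 1); they miss things now and then, are a little off and sometimes report something else, mostly with a low value. They report only what shows in the picture. A call takes as long as a camera call. They do not tell look-alikes from the thing itself.
- models.boxes_of(thing, camera): "at" ([x, y, z] in m, in world coordinates, good to about 4 mm: the middle of the surface that is visible of it).
- models.regions_of(thing, camera): "pixels" (420x560 bool, what is visible of it).
- models.mark_of(thing, camera): "at" ([x, y, z] in m, in world coordinates, good to about 4 mm: a listed point, or the origin of a listed thing).
Readings, each from a call of its own:
- telemetry.current_t(): time.
- telemetry.current_joints(): joint angles.
- telemetry.current_dq(): joint speeds.
- telemetry.current_joint_efforts(): joint torques, N m.
- telemetry.current_ee_pos(): TCP position.
- telemetry.current_tool_rot(): TCP orientation.
- telemetry.current_wrist_force(): force on the tool from outside, world axes, zero at the start.
- telemetry.current_torque(): the same for the moment, N m.
- telemetry.current_opening(): finger opening in m.
Only numpy, scipy, OpenCV 4.12 (cv2) and the standard library are available. Lean on these libraries where they do the work, as an engineer would, in place of code of your own. Each camera call takes 0.05 s, during which the arm holds its last target.

## Working session

There is one attempt and no reset: what is moved stays moved. The work goes in short steps, each a Python script; the robot and the scene stay as the last script left them, time stands still between calls to the robot, and variables do not carry over. Pictures are saved under pics/ and viewed, and the job is handed in when it is done.

```bash
ls; mkdir -p pics
python3 - <<'E'
from plant import r, gripper_to, inverse_kinematics, vision, models, telemetry
import cv2,numpy as np
for n in("side","top"):
    im=vision.snapshot(n); cv2.imwrite(f"pics/{n}0.png",im[:,:,::-1])
    print(n,vision.get_calibration(n))
    for t in("slot","fence_face","stop_face","plate_front","strip","strip_top","jig"):
        print(t,[(np.round(d["at"],4),round(d["score"],2)) for d in models.mark_of(t,n)])
print(telemetry.current_t(), telemetry.current_ee_pos(),telemetry.current_tool_rot(),telemetry.current_opening())
E
```

```text
pics
side {'fx': 503.59957479432177, 'fy': 503.59957479432177, 'cx': 277.93021899164654, 'cy': 204.49983042515473, 'position': array([-0.15079856, -1.19497511,  0.72699582]), 'orientation': array([-0.48884456,  0.82466704, -0.24806357,  0.13935467])}
slot [(array([ 0.5997, -0.258 ,  0.0151]), 0.75), (array([ 0.5924, -0.3265,  0.0135]), 0.34), (array([ 6.589e-01,  1.341e-01, -6.000e-04]), 0.23)]
fence_face [(array([ 0.6272, -0.1647,  0.0172]), 0.88)]
stop_face [(array([ 0.5936, -0.3266,  0.0141]), 0.87)]
plate_front [(array([ 0.5988, -0.2095,  0.0155]), 0.7), (array([ 0.5972, -0.1645,  0.033 ]), 0.35)]
strip [(array([ 0.5981, -0.1598,  0.0194]), 0.5), (array([ 0.3945,  0.2033, -0.0008]), 0.49)]
strip_top [(array([ 0.5969, -0.1633,  0.0312]), 0.67), (array([0.4018, 0.1995, 0.004 ]), 0.6)]
jig [(array([ 6.016e-01, -2.526e-01, -3.000e-04]), 0.97)]
top {'fx': 390.47963213127946, 'fy': 390.47963213127946, 'cx': 285.55479529787857, 'cy': 205.55208828881706, 'position': array([ 0.37907371, -0.20255141,  1.33146407]), 'orientation': array([-0.03548608,  0.7110098 , -0.70150594,  0.03309415])}
slot [(array([ 0.5997, -0.2574,  0.014 ]), 0.9)]
fence_face [(array([ 0.6252, -0.1603,  0.013 ]), 0.61)]
stop_face [(array([ 0.596 , -0.3229,  0.0131]), 0.89)]
plate_front [(array([ 0.6008, -0.2079,  0.0111]), 0.68)]
strip [(array([ 0.5977, -0.1625,  0.0193]), 0.82), (array([0.3948, 0.2029, 0.0014]), 0.61), (array([ 0.5977, -0.1647,  0.0256]), 0.26)]
strip_top [(array([0.3981, 0.2019, 0.0035]), 0.89), (array([ 0.5966, -0.1634,  0.0224]), 0.57)]
jig [(array([ 0.5998, -0.2589,  0.0012]), 0.56)]
0.8 [ 0.17695866 -0.54712653  0.23054166] [ 6.07777153e-05  8.08633100e-01 -5.88313268e-01  6.09644503e-05] 0.09432666609514645
```

View pics/side0.png

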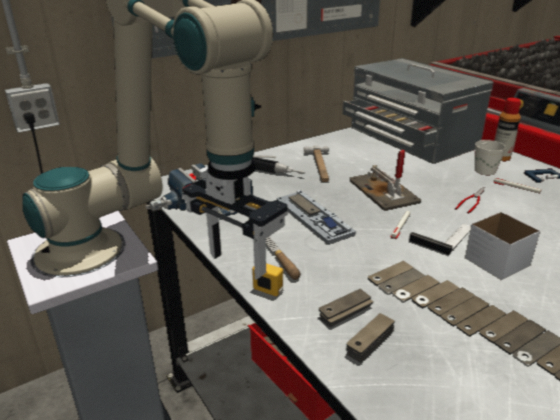

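View pics/top0.png

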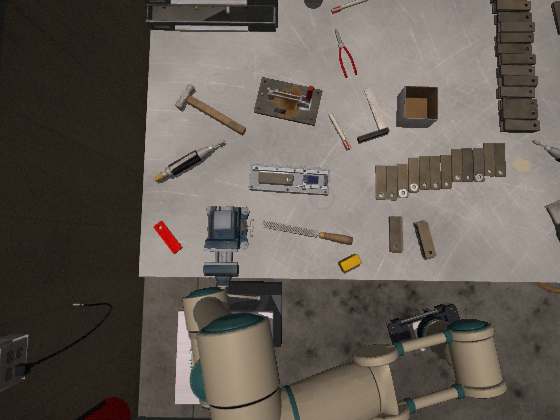

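```bash
cat > h.py <<'E'
from plant import r, gripper_to, inverse_kinematics, vision, models, telemetry
import cv2,numpy as np
from scipy.spatial.transform import Rotation as R
def proj(n,P):
    c=vision.get_calibration(n); q=c["orientation"]; M=R.from_quat([q[1],q[2],q[3],q[0]]).as_matrix()
    p=(np.atleast_2d(P)-c["position"])@M
    return np.c_[c["fx"]*p[:,0]/p[:,2]+c["cx"],c["fy"]*p[:,1]/p[:,2]+c["cy"]]
def J2W(P,x0,y0,yaw):  # jig mm -> world ; yaw of jig x axis
    P=np.atleast_2d(P)/1000; c,s=np.cos(yaw),np.sin(yaw)
    return np.c_[x0+c*P[:,0]-s*P[:,1],y0+s*P[:,0]+c*P[:,1],P[:,2]]
E
python3 - <<'E'
from h import *
from scipy.optimize import least_squares
jp={"slot":(0,0,14),"fence_face":(-90,18.5,14),"stop_face":(72,0,14),"plate_front":(-49,0,14),"jig":(0,0,0)}
obs=[]
for k in range(3):
  for n in("side","top"):
    vision.snapshot(n)
    for t in jp:
        m=models.mark_of(t,n)
        if m and m[0]["score"]>.4: obs.append((t,m[0]["at"]))
f=lambda p:np.concatenate([(J2W(jp[t],*p)[0]-a) for t,a in obs])
s=least_squares(f,[.6,-.257,-1.6],loss="soft_l1",f_scale=.003)
print(s.x, "rms",np.sqrt(np.mean(s.fun**2)))
for t in jp: print(t,J2W(jp[t],*s.x)[0],np.mean([a for tt,a in obs if tt==t],0))
boxes={"base":[(-182,-48,14),(90,-48,14),(90,42,14),(-182,42,14)],"fence":[(-174,18.5,24),(84,18.5,24),(84,31,24),(-174,31,24)],"bridge":[(0,-19,27.5),(12,-19,27.5),(12,19,27.5),(0,19,27.5)],"plate":[(-150,-21,20),(-49,-21,20),(-49,16.5,20),(-150,16.5,20)]}
for n,(x0,y0,w,h,z) in {"side":(270,180,100,70,8),"top":(240,155,100,50,8)}.items():
    im=vision.snapshot(n)[:,:,::-1]
    c=cv2.resize(im[y0:y0+h,x0:x0+w],None,fx=z,fy=z,interpolation=cv2.INTER_CUBIC)
    cv2.imwrite(f"pics/{n}1.png",c)
    for b,col in zip(boxes,[(0,255,0),(0,0,255),(255,0,255),(255,255,0)]):
        uv=proj(n,J2W(boxes[b],*s.x)); uv=((uv-[x0,y0]+.5)*z-.5).astype(int)
        cv2.polylines(c,[uv],True,col,1)
    cv2.imwrite(f"pics/{n}1o.png",c)
print(telemetry.current_t())
E
```

```text
[ 0.59937064 -0.25415462 -1.62052915] rms 0.00796191586548187
slot [ 0.59937064 -0.25415462  0.014     ] [ 0.59666 -0.2697   0.01406]
fence_face [ 0.62232187 -0.16518557  0.014     ] [ 0.6232     -0.16343333  0.0154    ]
stop_face [ 0.59579135 -0.32606559  0.014     ] [ 0.595625 -0.32455   0.0148  ]
plate_front [ 0.60180654 -0.2052152   0.014     ] [ 0.60091667 -0.20491667  0.0123    ]
jig [ 0.59937064 -0.25415462  0.        ] [ 0.60123333 -0.2558      0.00108333]
2.7
```

View pics/side1.png

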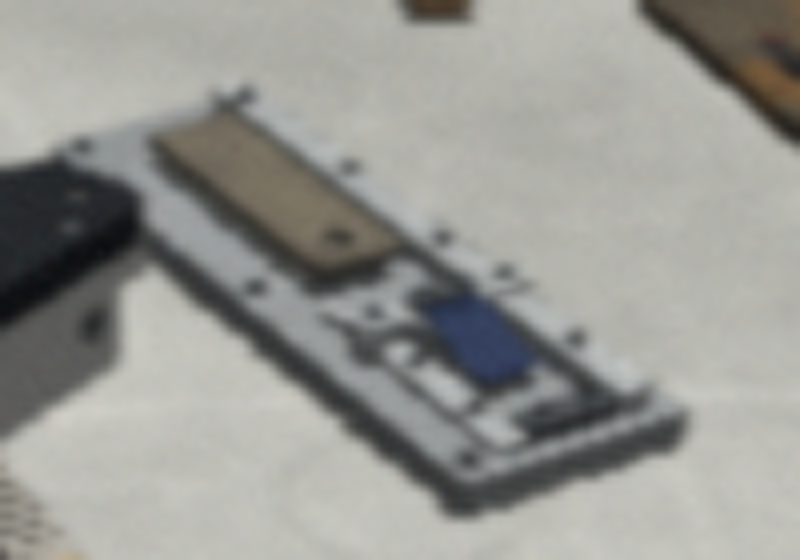

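View pics/side1o.png

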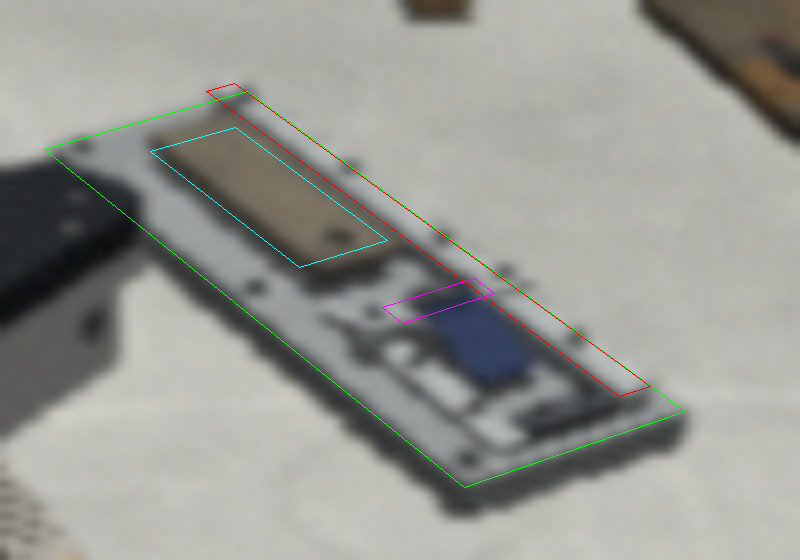

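View pics/top1.png

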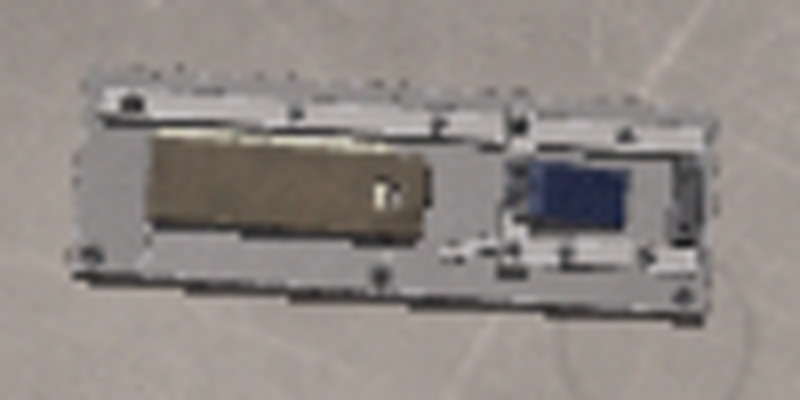

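View pics/top1o.png

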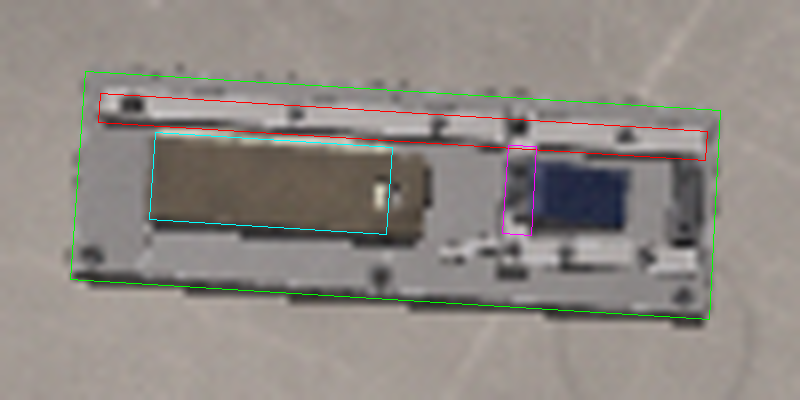

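Run:
```python
from h import *
from scipy.optimize import minimize
from scipy.ndimage import map_coordinates
ims={}
for n in("side","top"):
    im=vision.snapshot(n); L=cv2.cvtColor(im,cv2.COLOR_RGB2GRAY).astype(np.float32)
    ims[n]=(cv2.GaussianBlur(L,(0,0),0.7))
def seg(a,b,k=60): 
    t=np.linspace(.03,.97,k)[:,None]; return (1-t)*np.array(a,float)+t*np.array(b,float)
B=[(-182,-48,14),(90,-48,14),(90,42,14),(-182,42,14)]
F=[(-174,18.5,24),(84,18.5,24),(84,31,24),(-174,31,24)]
E_={"top":[(B[0],B[1]),(B[1],B[2]),(B[2],B[3]),(B[3],B[0]),(F[0],F[1]),(F[2],F[3]),(F[0],F[3]),(F[1],F[2])],
    "side":[((-90,-48,14),B[1]),(B[1],B[2]),(B[2],(84,42,14)),(F[0],F[1]),(F[2],F[3]),(F[1],F[2])]}
def edge(n,p,sh):
    tot=0
    for a,b in E_[n]:
        P=J2W(seg(a,b),*p); P[:,:2]+=sh; uv=proj(n,P)
        d=uv[-1]-uv[0]; d/=np.linalg.norm(d); nn=np.array([-d[1],d[0]])
        w=0.8
        g=lambda o:map_coordinates(ims[n],(uv+o*nn)[:,::-1].T,order=1)
        tot+=len(P)/60*abs(np.mean(g(w)-g(-w)))*np.linalg.norm(np.subtract(a,b))/100
    return tot
def cost(v):
    p=[.6+v[0]/1000,-.256+v[1]/1000,-1.615+v[2]/1000]
    return -sum(edge(n,p,v[s:s+2]/1000) for n,s in(("side",3),("top",5)))+ 2.*np.sum((v[3:]/2)**2)
best=None
rng=np.random.default_rng(0)
for k in range(14):
    s=minimize(cost,np.r_[rng.normal(0,2,2),rng.normal(0,6),rng.normal(0,1,4)],method="Nelder-Mead",options=dict(maxiter=900))
    print(round(s.fun,2),np.round(s.x,2))
    if best is None or s.fun<best.fun: best=s
v=best.x; p=[.6+v[0]/1000,-.256+v[1]/1000,-1.615+v[2]/1000]; print(p)
np.save("jig.npy",np.r_[p,v[3:]/1000])
for n,sh in(("top",v[5:7]),("side",v[3:5])):
  for i,m in enumerate(models.regions_of("strip",n)[:2]):
    M=m["pixels"].astype(np.uint8); c=vision.get_calibration(n);q=c["orientation"]
    Rm=R.from_quat([q[1],q[2],q[3],q[0]]).as_matrix()
    vs,us=np.nonzero(M); 
    d=np.c_[(us-c["cx"])/c["fx"],(vs-c["cy"])/c["fy"],np.ones(len(us))]@Rm.T
    t=(0.026-c["position"][2])/d[:,2]; W=c["position"]+d*t[:,None]; W[:,:2]-=sh/1000
    c_,s_=np.cos(p[2]),np.sin(p[2]); D=W[:,:2]-p[:2]; Jx=(c_*D[:,0]+s_*D[:,1])*1000; Jy=(-s_*D[:,0]+c_*D[:,1])*1000
    print(n,round(m["score"],2),len(us),cv2.minAreaRect(np.c_[Jx,Jy].astype(np.float32)),"mean",Jx.mean(),Jy.mean())
boxes={"base":B,"fence":F,"bridge":[(0,-19,27.5),(12,-19,27.5),(12,19,27.5),(0,19,27.5)],"stop":[(72,-19,22),(72,18.5,22),(84,18.5,22),(84,-19,22)]}
for n,(x0,y0,w,h,z),sh in (("side",(270,180,100,70,8),v[3:5]),("top",(240,155,100,50,8),v[5:7])):
    im=vision.snapshot(n)[:,:,::-1]
    c=cv2.resize(im[y0:y0+h,x0:x0+w],None,fx=z,fy=z,interpolation=cv2.INTER_CUBIC)
    for b,col in zip(boxes,[(0,255,0),(0,0,255),(255,0,255),(255,255,0)]):
        P=J2W(boxes[b],*p);P[:,:2]+=sh/1000
        uv=proj(n,P); uv=((uv-[x0,y0]+.5)*z-.5).astype(int)
        cv2.polylines(c,[uv],True,col,1)
    cv2.imwrite(f"pics/{n}2o.png",c)
```

```text
Traceback (most recent call last):
  File "h.py", line 5, in proj
    c=vision.get_calibration(n); q=c["orientation"]; M=R.from_quat([q[1],q[2],q[3],q[0]]).as_matrix()
ValueError: time passes only in moves, steps and waits
```

```bash
python3 - <<'E'
s=open("h.py").read()
s=s.replace("def proj(n,P):\n    c=vision.get_calibration(n);","CAL={n:vision.get_calibration(n) for n in('side','top')}\ndef proj(n,P):\n    c=CAL[n];")
open("h.py","w").write(s)
E
cat > fit.py <<'E'
from h import *
from scipy.optimize import minimize
from scipy.ndimage import map_coordinates
ims={};rgb={};reg={}
for n in("side","top"):
    im=vision.snapshot(n); rgb[n]=im; L=cv2.cvtColor(im,cv2.COLOR_RGB2GRAY).astype(np.float32)
    ims[n]=(cv2.GaussianBlur(L,(0,0),0.7)); reg[n]=models.regions_of("strip",n)
print("t",telemetry.current_t())
def seg(a,b,k=60): 
    t=np.linspace(.03,.97,k)[:,None]; return (1-t)*np.array(a,float)+t*np.array(b,float)
B=[(-182,-48,14),(90,-48,14),(90,42,14),(-182,42,14)]
F=[(-174,18.5,24),(84,18.5,24),(84,31,24),(-174,31,24)]
E_={"top":[(B[0],B[1]),(B[1],B[2]),(B[2],B[3]),(B[3],B[0]),(F[0],F[1]),(F[2],F[3]),(F[0],F[3]),(F[1],F[2])],
    "side":[((-90,-48,14),B[1]),(B[1],B[2]),(B[2],(84,42,14)),(F[0],F[1]),(F[2],F[3]),(F[1],F[2])]}
def edge(n,p,sh):
    tot=0
    for a,b in E_[n]:
        P=J2W(seg(a,b),*p); P[:,:2]+=sh; uv=proj(n,P)
        d=uv[-1]-uv[0]; d/=np.linalg.norm(d); nn=np.array([-d[1],d[0]])
        w=0.8
        g=lambda o:map_coordinates(ims[n],(uv+o*nn)[:,::-1].T,order=1)
        tot+=abs(np.mean(g(w)-g(-w)))*np.linalg.norm(np.subtract(a,b))/100
    return tot
def cost(v):
    p=[.6+v[0]/1000,-.256+v[1]/1000,-1.615+v[2]/1000]
    return -sum(edge(n,p,v[s:s+2]/1000) for n,s in(("side",3),("top",5)))+ 2.*np.sum((v[3:]/2)**2)
best=None
rng=np.random.default_rng(0)
for k in range(14):
    s=minimize(cost,np.r_[rng.normal(0,2,2),rng.normal(0,6),rng.normal(0,1,4)],method="Nelder-Mead",options=dict(maxiter=900))
    print(round(s.fun,2),np.round(s.x,2))
    if best is None or s.fun<best.fun: best=s
v=best.x; p=[.6+v[0]/1000,-.256+v[1]/1000,-1.615+v[2]/1000]; print(p)
np.save("jig.npy",np.r_[p,v[3:]/1000])
for n,sh in(("top",v[5:7]),("side",v[3:5])):
  for i,m in enumerate(reg[n][:2]):
    M=m["pixels"].astype(np.uint8); c=CAL[n];q=c["orientation"]
    Rm=R.from_quat([q[1],q[2],q[3],q[0]]).as_matrix()
    vs,us=np.nonzero(M); 
    d=np.c_[(us-c["cx"])/c["fx"],(vs-c["cy"])/c["fy"],np.ones(len(us))]@Rm.T
    t=(0.026-c["position"][2])/d[:,2]; W=c["position"]+d*t[:,None]; W[:,:2]-=sh/1000
    c_,s_=np.cos(p[2]),np.sin(p[2]); D=W[:,:2]-p[:2]; Jx=(c_*D[:,0]+s_*D[:,1])*1000; Jy=(-s_*D[:,0]+c_*D[:,1])*1000
    print(n,round(m["score"],2),len(us),cv2.minAreaRect(np.c_[Jx,Jy].astype(np.float32)),"mean",Jx.mean(),Jy.mean())
boxes={"base":B,"fence":F,"bridge":[(0,-19,27.5),(12,-19,27.5),(12,19,27.5),(0,19,27.5)],"stop":[(72,-19,22),(72,18.5,22),(84,18.5,22),(84,-19,22)]}
for n,(x0,y0,w,h,z),sh in (("side",(270,180,100,70,8),v[3:5]),("top",(240,155,100,50,8),v[5:7])):
    im=rgb[n][:,:,::-1]
    c=cv2.resize(im[y0:y0+h,x0:x0+w],None,fx=z,fy=z,interpolation=cv2.INTER_CUBIC)
    for b,col in zip(boxes,[(0,255,0),(0,0,255),(255,0,255),(255,255,0)]):
        P=J2W(boxes[b],*p);P[:,:2]+=sh/1000
        uv=proj(n,P); uv=((uv-[x0,y0]+.5)*z-.5).astype(int)
        cv2.polylines(c,[uv],True,col,1)
    cv2.imwrite(f"pics/{n}2o.png",c)
E
python3 fit.py
```

```text
t 3.0
-530.8 [ 1.260e+00  1.440e+00 -1.465e+01  4.500e-01 -1.000e-02  1.470e+00
  7.900e-01]
-423.18 [  0.14   2.07 -13.13   1.22  -0.17  -2.94  -1.07]
-423.09 [ -1.04   0.43 -13.93   2.36   1.25  -1.85   0.1 ]
-532.64 [  2.26   2.16 -14.81  -0.67  -0.49   0.48   1.  ]
-523.47 [ -1.39   4.58 -15.53   2.42  -1.24  -5.64  -0.27]
-531.07 [ -3.59   2.06 -13.69   4.77  -0.61  -3.6   -0.29]
-519.84 [ 3.54 -0.07 -7.06 -1.53  1.01 -0.33  1.32]
-531.51 [ 1.600e+00  1.860e+00 -1.465e+01  1.000e-02 -3.600e-01  1.130e+00
  1.900e-01]
-532.27 [ -3.1    1.64 -16.9    4.21  -0.16  -4.21   0.17]
-521.21 [ -3.76  -1.59 -12.38   4.8    2.99  -3.29   2.76]
-519.34 [  0.51   2.63 -14.79   0.84  -0.94  -7.46  -0.88]
-530.49 [  1.68   0.47 -14.65  -0.11   0.74   1.06   1.15]
-527.69 [ -2.23   4.38 -13.72   3.39  -2.95  -4.71   0.51]
-532.27 [ 1.520e+00  2.370e+00 -1.446e+01  1.000e-02 -7.600e-01  1.290e+00
  9.300e-01]
[np.float64(0.6022569768235622), np.float64(-0.2538428362531659), np.float64(-1.6298122714868595)]
top 0.64 413 ((-435.56439208984375, -234.83807373046875), (41.25345993041992, 119.55950164794922), 45.76007080078125) mean -433.40080443902576 -235.25377057267033
top 0.57 369 ((-93.2464599609375, -8.345163345336914), (36.514564514160156, 119.32398986816406), 89.8568344116211) mean -93.15009514097878 -8.515418252656039
side 0.83 285 ((-90.92633056640625, -10.005508422851562), (40.80231475830078, 122.74213409423828), 89.58170318603516) mean -88.90018318190151 -10.066735774518316
```

View pics/side2o.png

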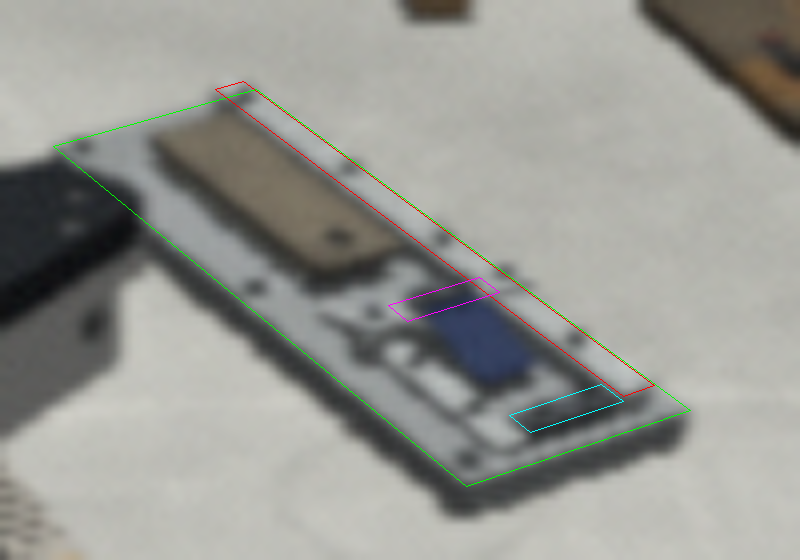

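View pics/top2o.png

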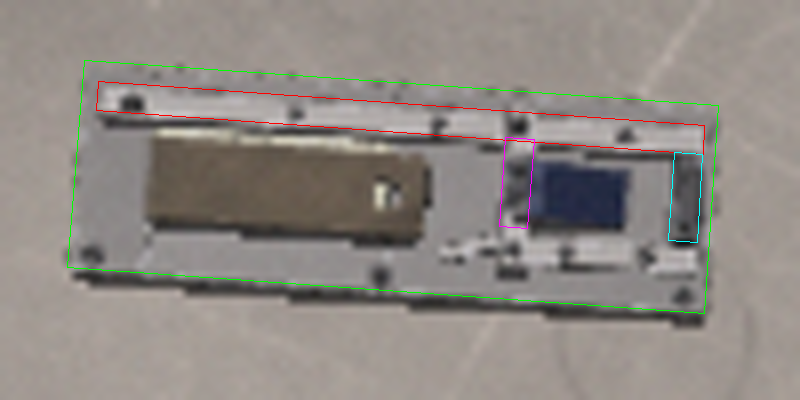

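```bash
cat > fit2.py <<'E'
from h import *
from scipy.optimize import minimize
reg={};rgb={}
for n in("side","top"):
    rgb[n]=vision.snapshot(n); m=models.regions_of("jig",n); print(n,[(round(k["score"],2),k["pixels"].sum()) for k in m]); reg[n]=m[0]["pixels"]
cor=[(x,y,z) for x in(-182,90) for y in(-48,42) for z in(0,14)]+[(x,31,24) for x in(-174,84)]
S=8
def poly(n,p):
    uv=proj(n,J2W(cor,*p)).astype(np.float32)
    return cv2.convexHull(uv)[:,0]
# signed-distance style cost: area of XOR computed with subpixel polygon raster
crop={"side":(265,175,110,80),"top":(235,150,110,60)}
ex={n:cv2.resize(reg[n][y:y+h,x:x+w].astype(np.uint8),None,fx=S,fy=S,interpolation=cv2.INTER_NEAREST) for n,(x,y,w,h) in crop.items()}
ign={"side":np.zeros_like(ex["side"]),"top":np.zeros_like(ex["top"])}
ign["side"][:, :26*S]=1
def xor(n,p,draw=False):
    x,y,w,h=crop[n]; im=np.zeros((h*S,w*S),np.uint8)
    cv2.fillPoly(im,[np.round((poly(n,p)-[x,y]+.5)*S).astype(np.int32)],1)
    return np.sum((im!=ex[n])&(ign[n]==0))/S/S
for name,ns in(("top",["top"]),("side",["side"]),("both",["side","top"])):
    c=lambda v:sum(xor(n,[.6+v[0]/1000,-.256+v[1]/1000,-1.617+v[2]/1000]) for n in ns)
    best=min((minimize(c,s,method="Nelder-Mead",options=dict(initial_simplex=np.array(s)+np.array([[0,0,0],[4,0,0],[0,4,0],[0,0,10.]]))) for s in([0,0,0],[2,-2,5],[-2,2,-5])),key=lambda s:s.fun)
    v=best.x;p=[.6+v[0]/1000,-.256+v[1]/1000,-1.617+v[2]/1000];print(name,best.fun,np.round(p,4))
    np.save(f"jig_{name}.npy",p)
for n in crop:
    x,y,w,h=crop[n]; c=cv2.resize(rgb[n][y:y+h,x:x+w,::-1],None,fx=7,fy=7,interpolation=cv2.INTER_NEAREST)
    cs,_=cv2.findContours(cv2.resize(ex[n],(w*7,h*7),interpolation=cv2.INTER_NEAREST),cv2.RETR_EXTERNAL,cv2.CHAIN_APPROX_NONE); cv2.drawContours(c,cs,-1,(0,255,255),1)
    for nm,col in((n,(0,0,255)),("both",(0,255,0))):
        cv2.polylines(c,[np.round((poly(n,np.load(f"jig_{nm}.npy"))-[x,y]+.5)*7).astype(np.int32)],True,col,1)
    cv2.imwrite(f"pics/{n}3.png",c)
E
python3 fit2.py
```

```text
side [(0.92, np.int64(1472))]
top [(0.91, np.int64(1782))]
top 415.359375 [ 0.6019 -0.2529 -1.6303]
side 349.890625 [ 0.6011 -0.2508 -1.6302]
both 776.296875 [ 0.6017 -0.252  -1.628 ]
```

View pics/top3.png

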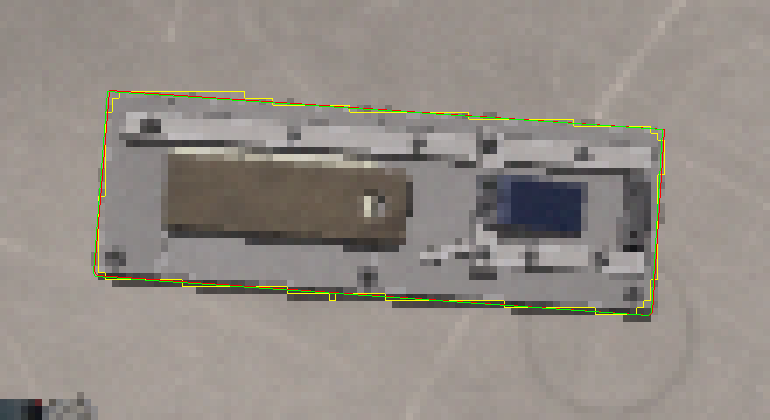

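View pics/side3.png

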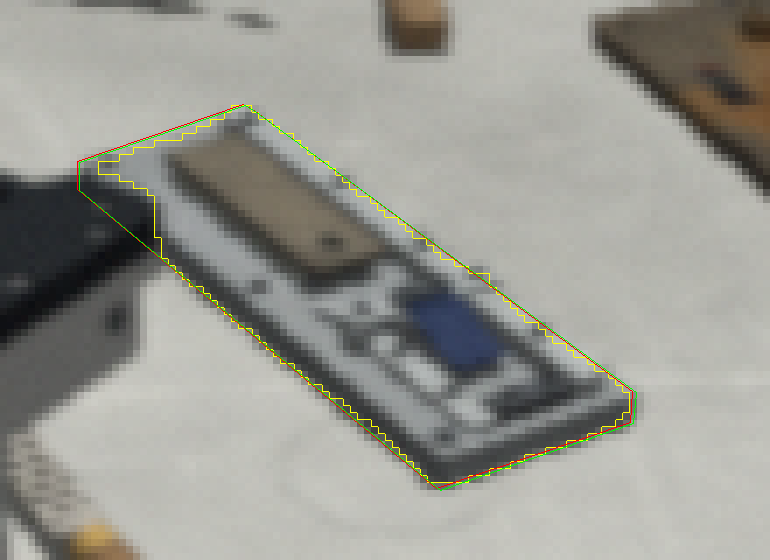

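```bash
cat >> h.py <<'E'
JP=np.array([0.6017,-0.2525,-1.629])
Q=[0.,np.cos(JP[2]/2),np.sin(JP[2]/2),0.]
def tip(x,y,z): # jig mm of fingertip centre -> TCP world
    return J2W((x,y,z+25),*JP)[0]
def here():
    w=np.array(telemetry.current_ee_pos())-[0,0,.025]; c,s=np.cos(JP[2]),np.sin(JP[2]); d=w[:2]-JP[:2]
    return np.round(np.array([c*d[0]+s*d[1],-s*d[0]+c*d[1],w[2]])*1000,2)
def force():
    f=np.array(telemetry.current_wrist_force()); c,s=np.cos(JP[2]),np.sin(JP[2])
    return np.round([c*f[0]+s*f[1],-s*f[0]+c*f[1],f[2]],2)
def st(l=""): print(l,"t",round(telemetry.current_t(),2),"tip",here(),"F",force(),flush=True)
E
python3 - <<'E'
from h import *
print(Q,telemetry.current_joints()); 
for P in(tip(-92,-46,90),tip(-92,-46,22.5),tip(-92,-22,22.5),tip(-130,0.5,26),tip(-25,.5,20)): print(P,np.round(inverse_kinematics(P,Q),3))
gripper_to(0.06); st("g")
r.move_to(tip(-92,-46,80),Q); st()
r.move_l(tip(-92,-46,22.5),vel=0.1); st()
cv2.imwrite("pics/side4.png",cv2.resize(vision.snapshot("side")[150:270,240:400,::-1],None,fx=5,fy=5)); 
cv2.imwrite("pics/top4.png",cv2.resize(vision.snapshot("top")[140:240,220:380,::-1],None,fx=5,fy=5))
E
```

```text
[0.0, np.float64(0.6862321705073288), np.float64(-0.7273825734514131), 0.0] [-1.37900122e+00  2.75928914e-01  1.50487401e+00  8.42800202e-06
  1.36071622e+00 -1.20993399e-01]
[ 0.56112961 -0.15797993  0.115     ] [-0.394  0.373  1.663 -0.     1.106  1.235]
[ 0.56112961 -0.15797993  0.0475    ] [-0.394  0.443  1.744 -0.     0.954  1.235]
[ 0.58508897 -0.15937603  0.0475    ] [-0.381  0.472  1.69  -0.     0.98   1.248]
[ 0.60976136 -0.12274922  0.051     ] [-0.31   0.488  1.649 -0.     1.005  1.319]
[ 0.60365342 -0.22757142  0.045     ] [-0.468  0.523  1.6   -0.     1.019  1.161]
g t 3.9 tip [ 318.82 -406.89  205.49] F [ 0.04 -0.07  0.47]
 t 5.92 tip [-91.13 -45.95  80.23] F [ 0.26 -0.   -0.27]
 t 6.64 tip [-91.69 -45.62  22.81] F [-0.75 -0.43  0.32]
```

View pics/side4.png

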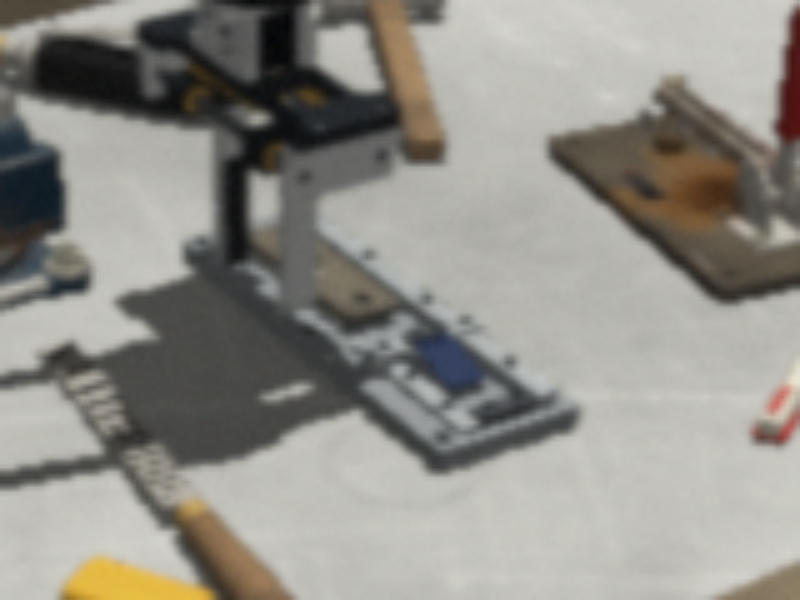

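View pics/top4.png

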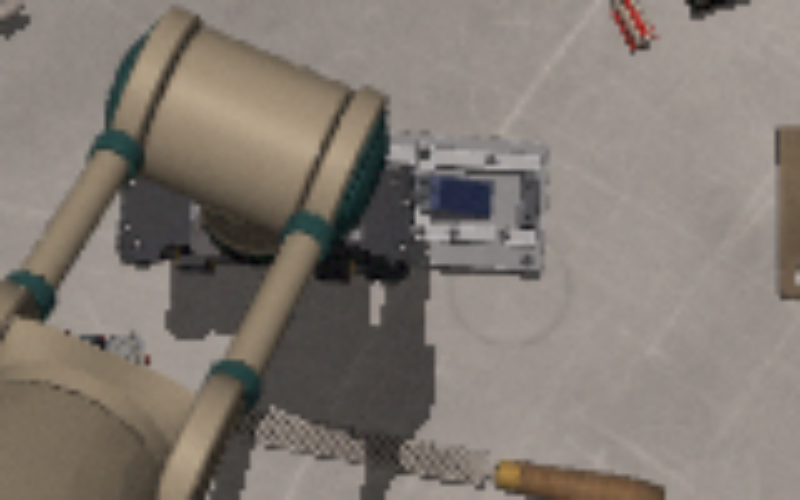

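The fingers stand on the open side of the bay. In the side crop the strip's near edge is just behind the tips, at about (310,290). The arm hides the top view there. Pushing to the fence next.

Run:
```python
from h import *
g=r.move_l(tip(-91.5,-20,22.5),vel=0.03,guard=8); st(f"guard {g}")
r.hold(0.2); st()
cv2.imwrite("pics/side5.png",cv2.resize(vision.snapshot("side")[170:250,260:360,::-1],None,fx=8,fy=7))
for k in models.mark_of("strip_top","side")[:2]: print(k)
```

```text
guard True t 7.41 tip [-91.85 -28.27  21.73] F [-1.19  0.27  0.18]
 t 7.61 tip [-92.02 -29.03  21.39] F [ 0.07  0.44 -0.75]
{'at': [0.6056, -0.1651, 0.0314], 'score': 0.65}
{'at': [0.3969, 0.2023, 0.0026], 'score': 0.44}
```

View pics/side5.png

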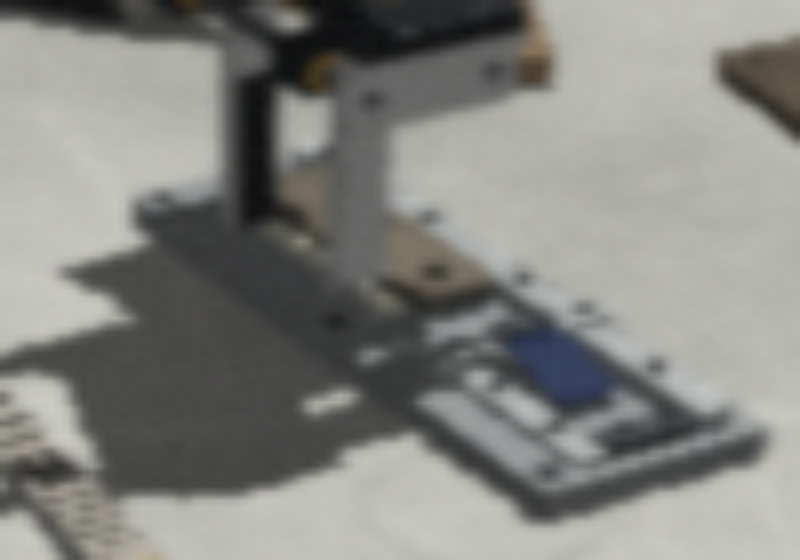

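Run:
```python
from h import *
g=r.move_l(tip(-91.5,-20,22.5),vel=0.015,guard=9); st(f"guard {g}")
r.hold(0.15); st()
```

```text
guard True t 8.14 tip [-92.1  -28.08  21.13] F [-0.76 -0.07 -0.13]
 t 8.29 tip [-92.3  -28.61  20.72] F [0.25 0.39 0.57]
```

Run:
```python
from h import *
r.move_l(tip(-92,-32,24),vel=0.05); st()
g=r.move_l(tip(-92,-22,24),vel=0.015,guard=12); st(f"guard {g}")
p=here()
r.move_l(tip(-92,p[1]+0.5,24),vel=0.01); st("push")
cv2.imwrite("pics/side6.png",cv2.resize(vision.snapshot("side")[180:235,285:335,::-1],None,fx=14,fy=10.9,interpolation=cv2.INTER_CUBIC))
for k in models.mark_of("strip_top","side")[:2]: print(k)
```

```text
t 8.54 tip [-91.96 -32.07  24.23] F [ 0.49  0.58 -0.31]
guard False t 9.36 tip [-92.1  -27.03  23.53] F [ 1.57 -9.6   5.55]
push t 9.96 tip [-92.09 -27.41  23.84] F [ 0.53 -5.57  3.17]
{'at': [0.6074, -0.1654, 0.0292], 'score': 0.74}
{'at': [0.3209, -0.4122, 0.0042], 'score': 0.22}
```

View pics/side6.png

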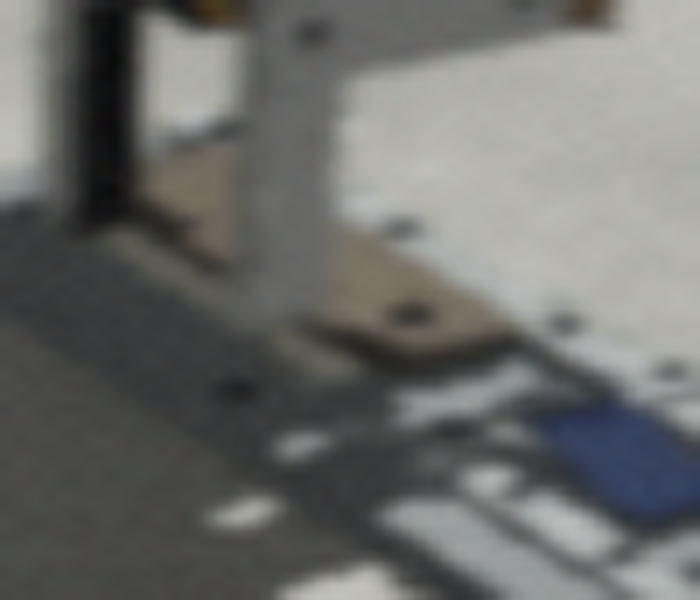

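```bash
sed -i 's/JP=np.array.*/JP=np.array([0.6000,-0.2526,-1.629])/' h.py
python3 - <<'E'
from h import *
st()
p=here(); r.move_l(tip(p[0],p[1]-7,26),vel=0.06); r.move_l(tip(-110,-40,75),vel=0.2); st()
gripper_to(0.0,f_grip=20); st("closed")
print(telemetry.current_opening())
vision.snapshot("side")
for k in models.mark_of("strip_top","side")[:2]: print(k)
m=models.regions_of("strip","side")[0]; n="side"; c=CAL[n];q=c["orientation"]
Rm=R.from_quat([q[1],q[2],q[3],q[0]]).as_matrix(); vs,us=np.nonzero(m["pixels"])
d=np.c_[(us-c["cx"])/c["fx"],(vs-c["cy"])/c["fy"],np.ones(len(us))]@Rm.T
t=(0.026-c["position"][2])/d[:,2]; W=c["position"]+d*t[:,None]; p=JP
c_,s_=np.cos(p[2]),np.sin(p[2]); D=W[:,:2]-p[:2]; X=np.c_[(c_*D[:,0]+s_*D[:,1]),(-s_*D[:,0]+c_*D[:,1])]*1000
print(m["score"],cv2.minAreaRect(X.astype(np.float32)),X.min(0),X.max(0))
im=vision.snapshot("side"); x0,y0,z=270,170,8
cc=cv2.resize(im[y0:y0+70,x0:x0+95,::-1],None,fx=z,fy=z,interpolation=cv2.INTER_CUBIC)
for P,col in(([(-91-59,-17.5,26),(-91+59,-17.5,26),(-91+59,18.5,26),(-91-59,18.5,26)],(0,255,0)),([(-182,-48,14),(90,-48,14),(90,42,14),(-182,42,14)],(0,0,255)),([(0,-19,27.5),(12,-19,27.5),(12,19,27.5),(0,19,27.5)],(255,0,255))):
    cv2.polylines(cc,[((proj("side",J2W(P,*JP))-[x0,y0]+.5)*z-.5).astype(int)],True,col,1)
cv2.imwrite("pics/side7.png",cc)
E
```

```text
t 10.06 tip [-92.26 -25.74  23.81] F [ 1.34 -5.41  2.61]
 t 10.76 tip [-109.88  -39.17   75.45] F [-0.09 -0.2   0.65]
closed t 11.75 tip [-110.02  -39.99   75.05] F [0.11 0.33 0.87]
0.00040655678555326727
{'at': [0.6058, -0.1663, 0.0321], 'score': 0.82}
{'at': [0.3987, 0.1996, 0.0031], 'score': 0.46}
0.73 ((-23.583099365234375, -18.01986312866211), (288.64739990234375, 108.51627349853516), 1.386250615119934) [-169.04232015  -72.06825558] [120.21716384  36.8308677 ]
```

View pics/side7.png

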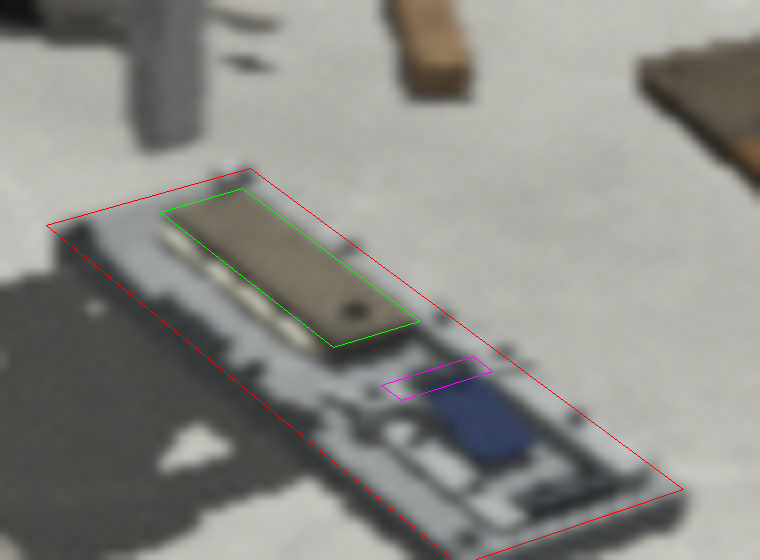

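The strip's far edge lies along the fence, and an even strip of white plate shows along its near edge, so it is square. Its tail is near jig x -150. Pressing 20 mm ahead of the tail next.

Run:
```python
from h import *
r.move_l(tip(-129,0.5,45),vel=0.2); r.hold(0.1); st("over")
g=r.move_l(tip(-129,0.5,20),vel=0.03,guard=4); st(f"contact {g}")
zc=here()[2]
for dz in(4,7,10,12):
    r.move_l(tip(-129,0.5,zc-dz),vel=0.04); r.hold(0.1); st(f"cmd {zc-dz:.1f}")
    if force()[2]>15: break
np.save("zcmd.npy",zc-dz)
cv2.imwrite("pics/side8.png",cv2.resize(vision.snapshot("side")[170:240,270:365,::-1],None,fx=8,fy=8,interpolation=cv2.INTER_CUBIC))
```

```text
over t 12.47 tip [-128.73   -0.21   45.35] F [ 0.98 -0.37 -0.32]
contact True t 13.12 tip [-128.95    0.28   24.5 ] F [0.3  0.33 5.  ]
cmd 20.5 t 13.47 tip [-128.98    0.35   21.33] F [-0.37 -1.1   6.53]
cmd 17.5 t 13.82 tip [-128.99    0.4    20.76] F [-0.1  -4.41 18.94]
```

View pics/side8.png

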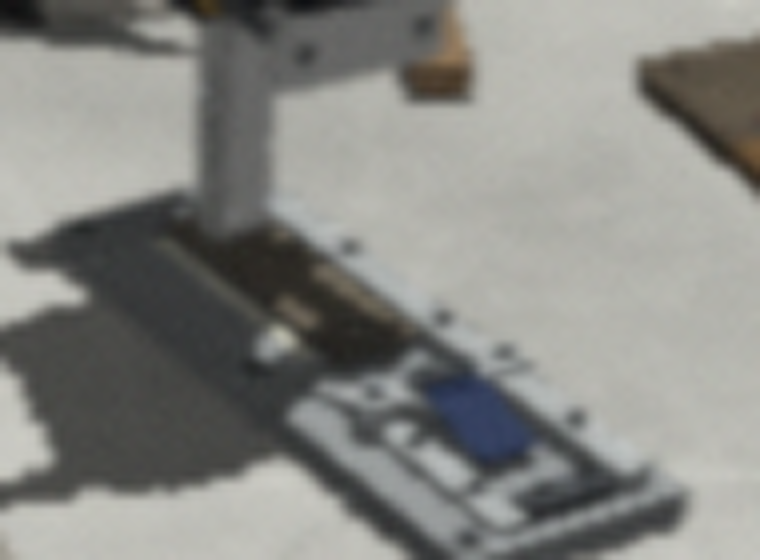

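Run:
```python
from h import *
st("start"); z=float(np.load("zcmd.npy"))
g=r.move_l(tip(-125,0.8,z),vel=0.02,guard=7); st(f"g {g}");
```

```text
start t 13.88 tip [-128.98    0.37   20.71] F [-0.34 -5.27 18.9 ]
g True t 14.1 tip [-128.34    0.29   21.23] F [-0.27 -0.74  6.68]
```

Run:
```python
from h import *
st("start"); z=17.5
r.move_l(tip(-128.5,0.5,z),vel=0.04); r.hold(.1); st("pressed")
g=r.move_l(tip(-124.5,0.8,z),vel=0.02,guard=14); st(f"g {g}"); r.hold(.1); st()
```

```text
start t 14.1 tip [-128.34    0.29   21.23] F [-0.27 -0.74  6.68]
pressed t 14.45 tip [-128.4     0.35   20.74] F [-0.77 -4.8  18.43]
g False t 14.8 tip [-127.04    0.38   20.76] F [-6.63 -5.78 20.58]
 t 14.9 tip [-127.04    0.39   20.74] F [-5.24 -5.49 20.18]
```

Run:
```python
from h import *
z=17.5
for x in(-112,-100):
    g=r.move_l(tip(x,0.2,z),vel=0.03,guard=14); st(f"{x} g {g}")
    if g: break
cv2.imwrite("pics/side9.png",cv2.resize(vision.snapshot("side")[170:240,270:365,::-1],None,fx=8,fy=8,interpolation=cv2.INTER_CUBIC))
```

```text
-112 g False t 15.47 tip [-114.47    0.37   20.84] F [-6.21 -4.   20.03]
-100 g False t 16.02 tip [-102.39    0.39   20.92] F [-6.79 -4.7  19.88]
```

View pics/side9.png

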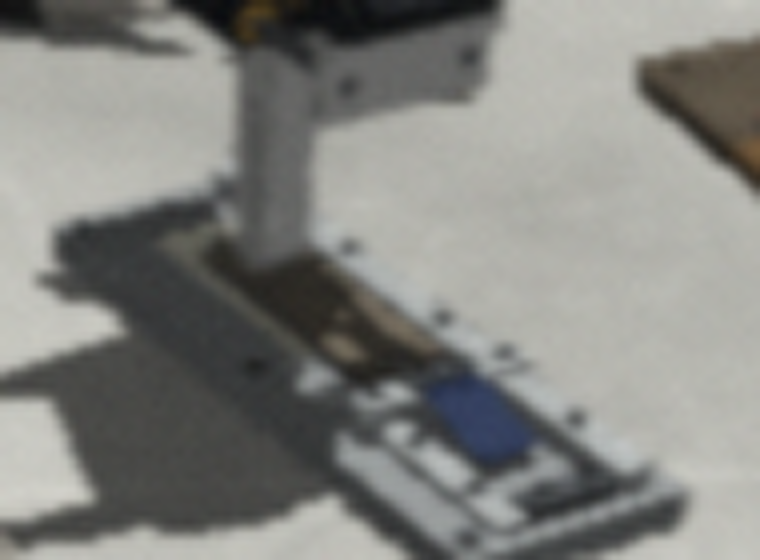

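The strip goes along with the tip. Its tail has left a bare patch of plate at about (190,240), and its leading end is just short of the bridge.

Run:
```python
from h import *
z=17.5
for x in(-94,-88,-80,-70):
    g=r.move_l(tip(x,0.2,z),vel=0.03,guard=12); st(f"{x} g {g}")
    if g: break
cv2.imwrite("pics/side10.png",cv2.resize(vision.snapshot("side")[170:240,270:365,::-1],None,fx=8,fy=8,interpolation=cv2.INTER_CUBIC))
```

```text
-94 g False t 16.42 tip [-96.29   0.4   20.93] F [-5.75 -4.5  19.84]
-88 g False t 16.77 tip [-90.2    0.38  20.87] F [-7.33 -3.68 20.09]
-80 g False t 17.18 tip [-82.1    0.4   20.83] F [-5.44 -4.1  19.95]
-70 g False t 17.67 tip [-71.99   0.41  20.76] F [-5.68 -4.08 18.97]
```

View pics/side10.png

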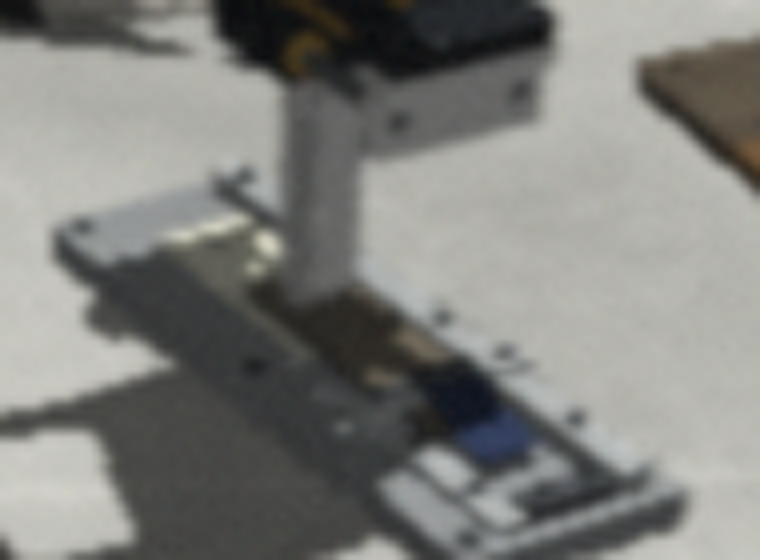

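The leading end is under the bridge and going under the spring. Continuing.

Run:
```python
from h import *
z=17.3
for x in(-58,-46,-36):
    g=r.move_l(tip(x,0.2,z),vel=0.03,guard=12); st(f"{x} g {g}")
    if g: break
cv2.imwrite("pics/side11.png",cv2.resize(vision.snapshot("side")[170:240,270:365,::-1],None,fx=8,fy=8,interpolation=cv2.INTER_CUBIC))
```

```text
-58 g False t 18.27 tip [-60.08   0.44  20.7 ] F [-6.37 -3.88 20.41]
-46 g False t 18.82 tip [-49.92   0.43  20.6 ] F [-10.1   -2.48  18.98]
-36 g False t 19.3 tip [-39.34   0.49  20.51] F [-8.77 -2.43 19.35]
```

View pics/side11.png

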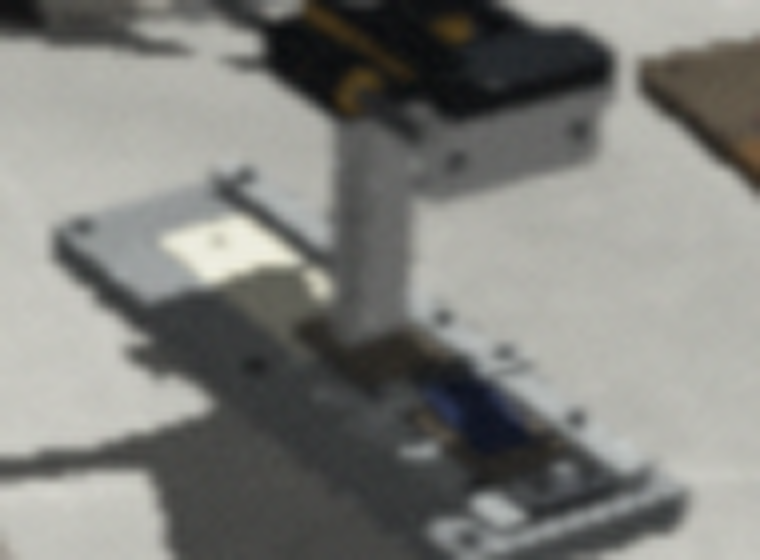

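Run:
```python
from h import *
z=17.0
for x in(-30,-27,-25,-23.5,-22,-20.5,-19,-17.5):
    g=r.move_l(tip(x,0.2,z),vel=0.02,guard=12); st(f"{x} g {g}")
    if g or force()[0]<-13.5: break
cv2.imwrite("pics/side12.png",cv2.resize(vision.snapshot("side")[170:240,270:365,::-1],None,fx=8,fy=8,interpolation=cv2.INTER_CUBIC))
```

```text
-30 g False t 19.8 tip [-33.7    0.48  20.42] F [-8.82 -2.9  20.64]
-27 g False t 20.1 tip [-30.68   0.51  20.33] F [-9.58 -2.4  21.03]
-25 g False t 20.35 tip [-28.65   0.51  20.28] F [-8.64 -3.2  19.15]
-23.5 g False t 20.6 tip [-26.72   0.5   20.17] F [-8.89 -2.41 18.18]
-22 g False t 20.85 tip [-25.71   0.52  20.16] F [-9.85 -2.6  18.94]
-20.5 g False t 21.1 tip [-24.33   0.52  20.15] F [-10.32  -1.93  18.81]
-19 g False t 21.35 tip [-23.23   0.59  20.14] F [-9.71 -1.5  18.8 ]
-17.5 g False t 21.6 tip [-21.82   0.83  20.13] F [-9.93 -1.71 18.06]
```

View pics/side12.png

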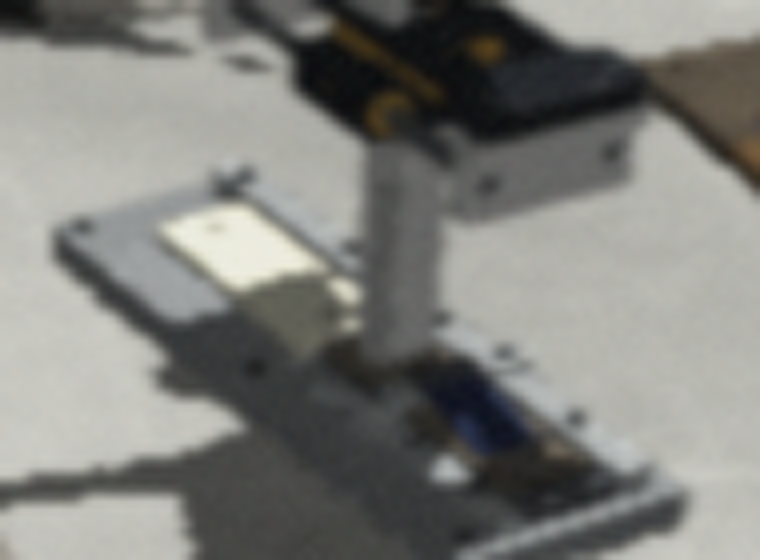

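Run:
```python
from h import *
r.move_l(tip(-19,0.2,50),vel=0.1); r.move_l(tip(-60,-20,140),vel=0.25); st()
r.move_l(tip(-150,-150,200),vel=0.3); st()
im=vision.snapshot("side");cv2.imwrite("pics/side13.png",cv2.resize(im[170:240,270:365,::-1],None,fx=8,fy=8,interpolation=cv2.INTER_CUBIC))
for k in models.mark_of("strip_top","side")[:2]: print(k)
im=vision.snapshot("top");cv2.imwrite("pics/top13.png",cv2.resize(im[155:205,240:340,::-1],None,fx=8,fy=8,interpolation=cv2.INTER_CUBIC))
for k in models.mark_of("strip_top","top")[:2]: print(k)
print("expect",J2W((11.5,.5,20),*JP))
```

```text
t 22.68 tip [-59.9 -20.4 139.1] F [-0.96 -0.43 -0.32]
 t 23.4 tip [-149.22 -149.18  199.08] F [-0.72 -0.04 -0.58]
{'at': [0.5979, -0.2695, 0.025], 'score': 0.71}
{'at': [0.4007, 0.1989, 0.0019], 'score': 0.53}
{'at': [0.601, -0.2688, 0.019], 'score': 0.64}
{'at': [0.3957, 0.2022, 0.0036], 'score': 0.5}
expect [[ 0.59983019 -0.26410961  0.02      ]]
```

View pics/side13.png

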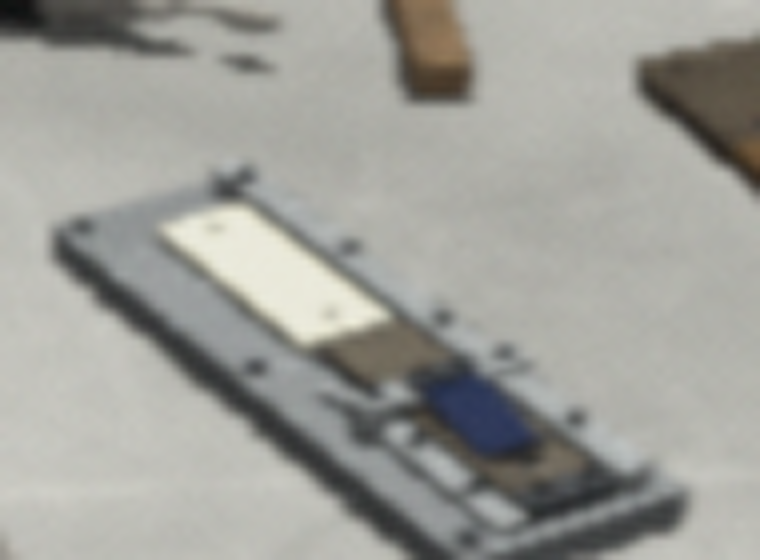

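View pics/top13.png

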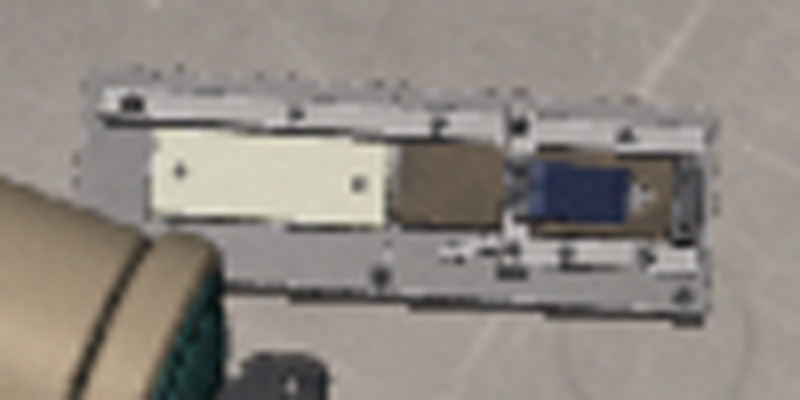

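The side and top pictures agree. The white plate is up behind the tail, with a gap of about 1.5 px (top crop, 388-400). The strip lies flat under the bridge and the blue spring, and its leading end meets the dark stop at about (675,195). The arm is clear, so I'm handing in.

Run:
```python
from h import *
r.hold(0.3); st(); r.sign_off()
```

```text
t 23.9 tip [-149.81 -149.8   199.74] F [-0.67  0.21  0.01]
the job is handed in; nothing more can be done
```

The strip is home against the end stop, the lift plate has snapped up behind its tail, and I handed the job in at about 24 s of the 58 s allowed.

**What I did:** I pushed the strip square to the fence with both open fingertips, until about 10 N built up against the fence. I then pressed it down with closed fingertips at about 19 N, roughly 20 mm ahead of the tail, and the tip settled at z 20.7 mm. From there I slid it under the bridge and the blue spring to the stop. I never gripped or lifted it.

**Last checks:**
- **Strip home:** Towards the end the sideways force held at about 10 N and the tip seemed to slip on the strip, which I take as the stop being met. Both cameras show the leading end at the stop, the tail just past the plate's front edge and the plate up.
- **Arm clear:** The arm stands clear of the jig with almost no force on the wrist.

**Disagreements:**
- My camera fit of the jig was about 1.7 mm off across the fence. I corrected it from the fence contact.
- The networks put the centre of the strip's top about 5 mm further along than the nominal home position. That is close to their stated 4 mm accuracy, and the pictures show the strip seated.
- Two early force stops in the fence push, at 8 N and 9 N, came as the tips sagged close to plate height. I raised the tips and repeated the push.
- One early force stop at the start of the slide was most likely just friction. I pressed the strip down again and went on.

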